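Seat the odour-filter cartridge in the sorting caddy and shut its lid

TASK

Pick up the keyed odour-filter cartridge from the tray, set it in the loose pocket on top of the sorting caddy and shuffle it lightly about, without forcing it, until it drops fully home in the keyed seat; let go of it. Then swing the caddy's flip-top lid fully shut over it, leaving the other things on the tray where they are.

Things in the scene. Friction and masses are not known exactly. Their poses are not given: they have to be found in the camera images.
- cartridge_mid (a point): Loose filter cartridge, 55-110 g, flat on the tray, fin up. Point: its centre, 16 mm above its underside. White body 60 (x) x 40 (y) x 12 mm high. Key: orange block on the +x end, 12 mm wide, standing out 8 mm (to x=38 mm), 12 mm high. Orange grip fin on top: 12 mm thick (x), 36 mm long (y), from 4 mm below the point to 16 mm above; grip it across x. Breaks if pressed on caddy or pocket with 25 N.
- pocket (a point): NOMINAL middle of the keyed seat's floor; caddy's axes, z up. The true pocket has play: each time its middle is 2 to 7 mm off this point (at most 5 mm in x, 4.5 mm in y; yaw and height exact). The offset is not reported: feel for it. The pocket stays put under pushes below 50 N. Seated: cartridge centre 16 mm above this point, cartridge x along this x (key to +x).
- ledge (a point): 10 mm above pocket: NOMINAL middle (same play) of the amber ledge, top of the 10 mm deep keyed seat. Seat hole from its true middle: x -31.5 to 31.5, y -21.5 to 21.5 mm, key slot on to x=39.5 mm, 15 mm wide: 1.5 mm play all round the cartridge. A cartridge lying on the ledge has its centre 16 mm above it and stops the lid shutting.
- rim (a point): 19 mm above pocket: NOMINAL middle (same play) of the loose recess's open top. From the true middle the recess spans x -37 to 45, y -27 to 27 mm, about 7 mm play all round the cartridge, concentric with the seat; upright walls, 8 mm thick, from the ledge up to this height (9 mm).
- caddy: Sorting caddy, fixed, green box 220 mm (x; cream deck 228 mm) by 130 mm (y), deck 86 mm above its underside. Origin: middle of its underside. The pocket's collar stands on the deck, 22 mm high. It carries the flip-top lid.
- lid (a joint): Angle of the flip-top lid (dark green hood), rad: 0 shut, grows as it opens; starts at 2.0 to 2.3, stop at 2.4. Hinge along the caddy's x axis at its +y edge; shut, the lid reaches from it towards -y. Stays where left (friction 0.11 N m, 90 g). Hood 124 mm along the hinge, 108 mm from hinge to free edge, 43 mm high, walls 3 mm, open below.
- lid_hinge (a point): Point on the hinge axis at the middle of its length. Its axes turn with the lid (x along the hinge; -y towards the lid's free edge; z through the hood's top).
- lid_corner (a point): Middle of the hood's upper outer edge farthest from the hinge (108 mm from the hinge in -y, 43 mm in z, in the lid's axes). Push here to swing it.
- jar: Empty brown glass jar, 72 mm wide, 100 mm high; origin in its underside. Leave alone.
- tin: Rinsed open steel tin, 75 mm wide, 110 mm high; origin in its underside. Leave alone.
- pet: Clear PET bottle, 64 mm wide, 190 mm high; origin in its underside. Leave alone.
- cap: Black bottle cap, 30 mm wide, 14 mm high; origin in its underside. Leave alone.
- jar_lid: Brass-coloured jar lid lying flat, 70 mm wide, 12 mm high; origin in its underside. Leave alone.
Things that resemble listed ones, but are neither listed nor needed, are in the scene too. Of the things like the part that bears cartridge_mid, leave any that is red; of the rest the larger one is meant.

How it is judged:
By the outcome, as a careful person would: the job done as asked, in the order asked, and still so for the second after the job is handed in, with the robot touching nothing.
It also fails if it takes over 72 s, if anything falls off the work surface, if the arm or the gripper's body presses on something with over 40 N, if the wrist force passes 120 N, or if a joint passes its speed limit or range.

ROBOT

A 6-joint arm with a two-finger parallel gripper is mounted at the origin on the work surface. World frame = base frame: x ahead of the robot, y to its left, z up, the work surface at z = 0. Lengths are in m, angles in rad, forces in N, time in s.
With the tool pointing down it reaches from about 0.375 to 0.975 m from the base axis. Payload 3.8 kg.
Tool frame: the origin (TCP) lies midway between the tips of the shut fingers; the grasp point (between the pads) lies 19 mm behind it; z points along the fingers, y is the direction in which the jaws open and shut (so a half turn about z gives the same grasp; the last joint's range is limited). The gripper opens to 85 mm and grips with 20 to 120 N. Pads are 22 mm wide; open, the fingers measure 114 mm over their backs; the gripper's body (76 mm by 85 mm) begins 54 mm behind the grasp point. The pads swing forward as they close: fully open they stand 13 mm farther back than shut.
Start: joints at [-1.153, 0.264, 1.604, -0, 1.274, -0.037], TCP at [0.297, -0.606, 0.231] pointing down, gripper open.
Joint ranges: [-2.63, 2.63], [-0.94, 2.18], [0.31, 2.57], [-1.31, 4.45], [0, 2.66], [-2.55, 2.55]. Speed limits (rad/s): [2.57, 2.57, 3.14, 3.14, 3.14, 3.14].

INTERFACE

Orientations are given as a rotation vector (axis times angle).
In Python, from workcell import bot gives the robot as it stands. The module is installed in compiled form; this text tells all that it offers.
- The arm moves only by the tool move_arm, never from a script. Its argument "steps" is a list of rows, each a list of 5 numbers: the shift along the tool's x, y, z in mm, then the turn about the tool's z in degrees, then the opening in per cent of the stroke, from 0 (shut) to 100 (fully open). In form: [[tx, ty, tz, turn, claw], ...]. A call has 1 to 20 rows; each row is the pose to reach, as a shift and turn from the pose commanded when the call began, along the tool's axes at that moment; what a row does not reach only later rows make up. A row lasts 1/10 s, in which the tool goes at most 50 mm and 8.59 degrees, less where a joint would pass 70% of its speed; a pose out of reach is approached as far as the arm can. A call with a gripper value outside its range is refused whole. The fingers move at their own pace and stop on an object; "newtons" is the grip in N (left out, the last holds). Time passes only in rows, so rows that repeat a pose let the fingers close. It gives the time, the measured TCP pose, the force and the opening at its end, in the units of the state.
- bot.read_state(): the state, without advancing time (a new reading comes with each control period).
- bot.read_camera(name): name is "scene" or "side" or "wrist"; returns a dict with "pixels" (420x560x3 uint8, red, green, blue), "depth" (420x560 float32, m along the optical axis (not along the pixel's ray), 0 where there is no reading), "fovy" (degrees; the focal length in pixels is half the picture's height over the tangent of half this angle, whatever the lens; pixels are square), "cx", "cy" (the principal point, pixels), "xyz" and "attitude" of the camera in the world. Camera axes: x right, y up, looking along -z (the intrinsics and any distortion apply to the point x, -y, -z); pixel columns grow to the right and rows downward; lengths in m; the calibration is good to about 2 mm. A picture is of the moment at which its call begins.
- bot.finish_job(): hands the job in, once; it reports no verdict.
The state is a dict: "time": time; "q": joint angles; "joint_vel": joint speeds; "joint_torque": joint torques, N m; "tool_pos": TCP position; "tcp_rot": TCP orientation; "wrist_force": force on the tool from outside, world axes, zero at the start; "torque": the same for the moment, N m; "width": opening from 0.0 (shut) to 1.0 (fully open).
Only numpy, scipy, OpenCV 4.12 (cv2) and the standard library are available. Lean on these libraries where they do the work, as an engineer would, in place of code of your own. Each camera call takes 0.05 s, during which the arm holds its last target.

## Working session

There is one attempt and no reset: what is moved stays moved. The work goes in short steps, Python scripts to look and compute and a tool call to move; the robot and the scene stay as the last step left them, time stands still between calls to the robot, and variables do not carry over. Pictures are saved under pics/ and viewed, and the job is handed in when it is done.

Besides the shell and the picture viewer there is one more tool, called after "Call:" as name([rows], argument=value, ...), one row to a line, values as JSON. move_arm: Moves the arm, as the interface text tells. Its arguments: {"type":"object","properties":{"steps":{"type":"array","items":{"type":"array","items":{"type":"number"}}},"newtons":{"type":"number"}},"required":["steps"]}

```bash
mkdir -p pics
cat > h.py <<'E'
import numpy as np, cv2
from workcell import bot
from scipy.spatial.transform import Rotation as R
def cam(n,save=None):
    c=bot.read_camera(n)
    if save: cv2.imwrite('pics/'+save,c['pixels'][:,:,::-1])
    np.savez('last_%s.npz'%n,**{k:v for k,v in c.items()})
    return c
def rot(a):
    a=np.array(a,float)
    if a.shape==(3,3): return a
    if a.size==3: return R.from_rotvec(a).as_matrix()
    return None
def f(c): return c['pixels'].shape[0]/2/np.tan(np.radians(float(c['fovy']))/2)
def ray(c,u,v):
    d=np.stack([(np.asarray(u)-c['cx'])/f(c),-(np.asarray(v)-c['cy'])/f(c),-np.ones(np.shape(u))],-1)
    return d@rot(c['attitude']).T
def onz(c,u,v,z):
    d=ray(c,u,v);o=np.array(c['xyz']);return o+d*((z-o[2])/d[...,2])[...,None]
def pt(c,u,v):
    return np.array(c['xyz'])+ray(c,u,v)*np.asarray(c['depth'])[np.asarray(v).astype(int),np.asarray(u).astype(int)][...,None]
def proj(c,P):
    p=(np.atleast_2d(P)-np.array(c['xyz']))@rot(c['attitude'])
    return np.stack([c['cx']+f(c)*p[:,0]/-p[:,2],c['cy']-f(c)*p[:,1]/-p[:,2]],-1)
E
python3 - <<'E'
from h import *
for n in ['scene','side','wrist']:
    c=cam(n,n+'0.png'); print(n,{k:v for k,v in c.items() if k not in('pixels','depth')})
print(bot.read_state())
E
```

```text
scene {'fovy': 49.20849410217969, 'cx': 276.3124101168475, 'cy': 205.55702010229223, 'xyz': array([ 1.4778648 , -0.08890313,  0.70189362]), 'attitude': array([0.75770711, 0.79649548, 1.42912247])}
side {'fovy': 57.98464008219339, 'cx': 276.91707425597355, 'cy': 203.2756647733923, 'xyz': array([0.47590489, 0.5632299 , 0.61864466]), 'attitude': array([ 0.05430737, -1.34171732, -2.72718222])}
wrist {'fovy': 67.64677286238256, 'cx': 279.49356939498546, 'cy': 210.34545253455943, 'xyz': array([ 0.37280661, -0.57003969,  0.37276274]), 'attitude': array([-0.29443637,  0.18655662, -1.10593114])}
{'time': 0.15, 'q': array([-1.15289133e+00,  2.64569244e-01,  1.60509116e+00,  2.70887620e-05,
        1.27370528e+00, -3.68958476e-02]), 'joint_vel': array([ 0.00031145, -0.00246317, -0.00253896, -0.00057881,  0.00010964,
       -0.00120751]), 'joint_torque': array([ 2.68226249e-04, -5.15904701e+01, -3.67959774e+01, -1.38438918e-04,
        8.04612238e-03,  1.24840682e-05]), 'tool_pos': array([ 0.29628864, -0.60584804,  0.23023868]), 'tcp_rot': array([-3.05901656e+00, -7.07852586e-01,  4.87156217e-04]), 'wrist_force': array([-0.05633329, -0.68016096,  0.36537471]), 'torque': array([-0.00902695, -0.01013455,  0.00194754]), 'width': 1.001799530796456}
```

View pics/scene0.png

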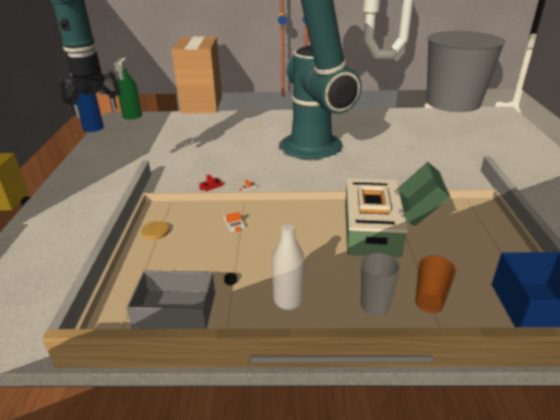

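View pics/side0.png

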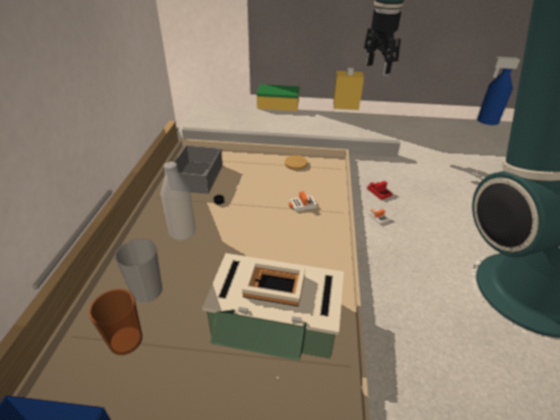

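View pics/wrist0.png

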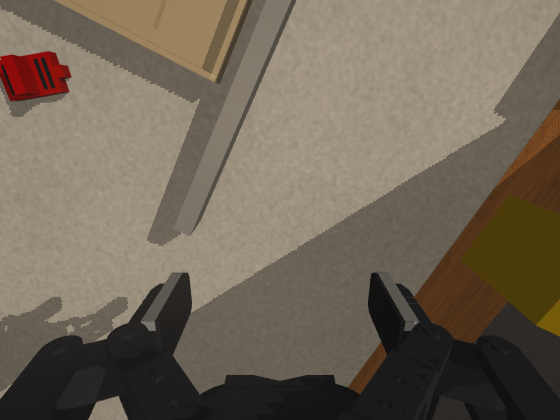

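Run:
```python
from h import *
S=dict(np.load('last_scene.npz'));D=dict(np.load('last_side.npz'))
a=S['pixels'][165:250,185:285,::-1];b=D['pixels'][170:240,270:410,::-1];
cc=S['pixels'][150:270,330:460,::-1]; d=D['pixels'][245:365,195:355,::-1]
def up(i,w=400,h=300): return cv2.resize(i,(w,h),interpolation=cv2.INTER_CUBIC)
cv2.imwrite('pics/crops.png',np.vstack([np.hstack([up(a),up(b)]),np.hstack([up(cc),up(d)])]))
for c,n,pts in((S,'scene',[(210,183),(249,185),(234,221),(155,230),(231,279),(355,191),(398,194),(375,250),(420,185)]),(D,'side',[(380,188),(380,216),(302,203),(225,265),(340,270),(335,322),(270,283)])):
    for p in pts: print(n,p,pt(c,*p).round(3))
```

```text
scene (210, 183) [ 0.284 -0.318  0.013]
scene (249, 185) [ 0.303 -0.199  0.016]
scene (234, 221) [ 0.491 -0.226  0.017]
scene (155, 230) [ 0.529 -0.426  0.018]
scene (231, 279) [ 0.716 -0.213  0.017]
scene (355, 191) [0.467 0.088 0.091]
scene (398, 194) [0.48  0.195 0.088]
scene (375, 250) [0.627 0.118 0.025]
scene (420, 185) [0.467 0.251 0.106]
side (380, 188) [ 0.278 -0.309  0.022]
side (380, 216) [ 0.287 -0.202  0.01 ]
side (302, 203) [ 0.487 -0.216  0.022]
side (225, 265) [0.619 0.083 0.091]
side (340, 270) [ 0.392 -0.01   0.006]
side (335, 322) [0.415 0.185 0.091]
side (270, 283) [0.529 0.118 0.093]
```

View pics/crops.png

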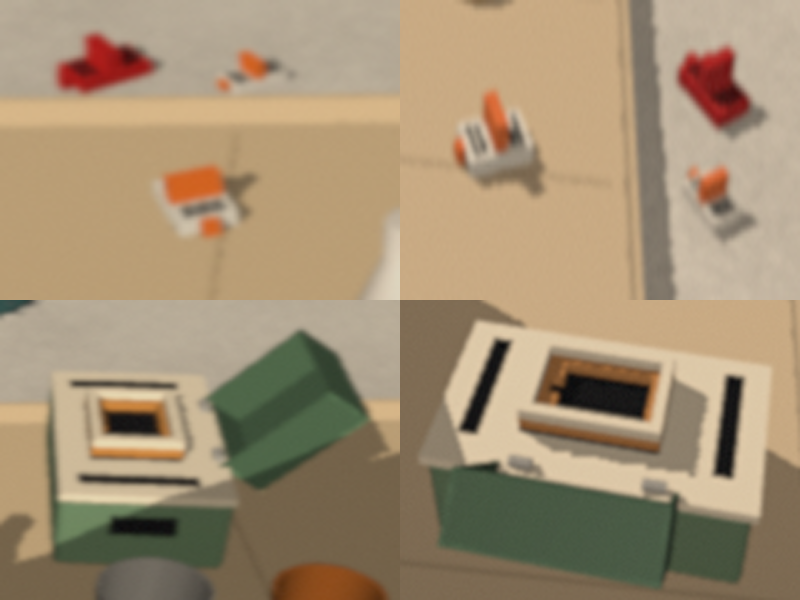

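Run:
```python
from h import *
S=dict(np.load('last_scene.npz'));D=dict(np.load('last_side.npz'))
for c,n in((S,'scene'),(D,'side')):
    v,u=np.mgrid[0:420,0:560]; P=pt(c,u,v); I=c['pixels'].astype(int)
    box=(P[...,0]>.36)&(P[...,0]<.7)&(P[...,1]>0)&(P[...,1]<.32)
    m=box&(abs(P[...,2]-.091)<.005)&(I.min(-1)>90)&(c['depth']>0)
    r=cv2.minAreaRect(P[m][:,:2].astype(np.float32)); print(n,'deck',m.sum(),r,P[m][:,2].mean())
    cz=box&(abs(P[...,2]-.113)<.006)&(I.min(-1)>90)&(c['depth']>0)
    r=cv2.minAreaRect(P[cz][:,:2].astype(np.float32)); print('collar',cz.sum(),r,np.median(P[cz][:,2]))
    b2=(abs(P[...,0]-.49)<.06)&(abs(P[...,1]+.22)<.06)
    h=cv2.cvtColor(c['pixels'],cv2.COLOR_RGB2HSV)
    o=b2&(h[...,1]>170)&(h[...,0]<14)&(P[...,2]>.004)
    pp=P[o]; print('orange',len(pp),pp.mean(0),pp[:,2].min(),pp[:,2].max())
    w=b2&(P[...,2]>.009)
    print('all',cv2.minAreaRect(P[w][:,:2].astype(np.float32)))
    l=(P[...,1]>.15)&(P[...,1]<.36)&(P[...,0]>.4)&(P[...,0]<.66)&(I[...,1]>I[...,0]+8)&(P[...,2]>.095)
    if l.any(): print('lid',l.sum(),P[l].min(0),P[l].max(0))
    t=(abs(P[...,0]-.49)<.1)&(abs(P[...,1]+.35)<.06)&(P[...,2]<.03); print('tray z',np.median(P[t][:,2]))
```

```text
scene deck 1705 ((0.5168556571006775, 0.1292465329170227), (0.13205575942993164, 0.23646584153175354), 84.93573760986328) 0.09036968473519275
collar 331 ((0.5159462690353394, 0.14840653538703918), (0.12090761214494705, 0.12175290286540985), 86.54326629638672) 0.11178009322134996
orange 107 [ 0.49368758 -0.22656436  0.02770318] 0.006721663847182979 0.03810922228893787
all ((0.491183340549469, -0.22692522406578064), (0.07025691866874695, 0.04057627171278), 22.810985565185547)
lid 1408 [0.46089973 0.1862536  0.09517373] [0.59510972 0.28247419 0.17666355]
tray z 0.003142693522490747
side deck 4866 ((0.5182167291641235, 0.1273670643568039), (0.13362595438957214, 0.2284584790468216), 84.85183715820312) 0.0909758881259393
collar 874 ((0.5225930213928223, 0.12247893959283829), (0.07264750450849533, 0.09828076511621475), 84.83052062988281) 0.11256486083913547
orange 59 [ 0.48799837 -0.22183574  0.03239813] 0.010624115148725521 0.03827390440331824
all ((0.4894581735134125, -0.22764110565185547), (0.06964974105358124, 0.042992010712623596), 24.04380989074707)
lid 2975 [0.46381417 0.19054059 0.09545124] [0.59233342 0.29071318 0.17714637]
tray z 0.005346084324530542
```

```bash
cat >> h.py <<'E'
def plan(target,yaw=None):
    """target tcp xyz, yaw deg of tool y axis in world"""
    s=bot.read_state();M=rot(s['tcp_rot']);p=np.array(s['tool_pos'])
    d=(np.array(target)-p)@M*1000
    y0=np.degrees(np.arctan2(M[1,1],M[0,1]))
    t=None if yaw is None else -((yaw-y0+180)%360-180)
    print('tcp',p.round(4),'tooly yaw',round(y0,2),'x->',M[:,0].round(3),'z',M[:,2].round(3),'shift mm',d.round(1),'turn',t,'q6',s['q'][5].round(2),'t',s['time'])
E
python3 - <<'E'
from h import *
plan([.487,-.229,.25],23); plan([.487,-.229,.25],203)
s=bot.read_state();M=rot(s['tcp_rot'])
c=dict(np.load('last_wrist.npz'));print((np.array(c['xyz'])-s['tool_pos'])@M, M.T@rot(c['attitude']))
E
```

```text
tcp [ 0.2963 -0.6058  0.2302] tooly yaw -63.94 x-> [0.898 0.439 0.   ] z [-0.001  0.002 -1.   ] shift mm [ 336.9 -254.8  -19.3] turn -86.94228188082116 q6 -0.04 t 0.15
tcp [ 0.2963 -0.6058  0.2302] tooly yaw -63.94 x-> [0.898 0.439 0.   ] z [-0.001  0.002 -1.   ] shift mm [ 336.9 -254.8  -19.3] turn 93.05771811917884 q6 -0.04 t 0.15
[ 0.08448283  0.00119164 -0.14251868] [[-9.24432500e-04  9.45733454e-01  3.24942118e-01]
 [ 9.99999517e-01  7.66149705e-04  6.15059226e-04]
 [ 3.32727778e-04  3.24942530e-01 -9.45733705e-01]]
```

Call:
move_arm([
  [337,-255,20,-87,100],
  [337,-255,20,-87,100],
  [337,-255,20,-87,100],
  [337,-255,20,-87,100],
  [337,-255,20,-87,100],
  [337,-255,20,-87,100],
  [337,-255,20,-87,100],
  [337,-255,20,-87,100],
  [337,-255,20,-87,100],
  [337,-255,20,-87,100],
  [337,-255,20,-87,100],
  [337,-255,20,-87,100],
  [337,-255,20,-87,100],
])

```text
time: 1.45
tool_pos: [0.4869, -0.2298, 0.2112]
tcp_rot: [-1.737, -2.618, 0.0]
wrist_force: [0.6, -0.5, 0.4]
width: 1.001
```

Run:
```python
from h import *
c=cam('wrist','wrist1.png')
plan([.487,-.229,.05],23)
```

```text
tcp [ 0.4869 -0.2299  0.2112] tooly yaw 22.88 x-> [-0.389  0.921  0.   ] z [-0. -0. -1.] shift mm [  0.8   0.4 161.2] turn -0.12027534049104815 q6 -0.89 t 1.5
```

View pics/wrist1.png

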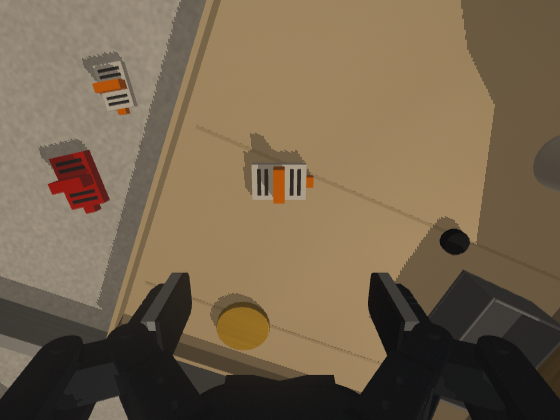

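Run:
```python
from h import *
c=dict(np.load('last_wrist.npz'))
v,u=np.mgrid[0:420,0:560]; P=pt(c,u,v)
h=cv2.cvtColor(c['pixels'],cv2.COLOR_RGB2HSV)
b=(abs(P[...,0]-.49)<.07)&(abs(P[...,1]+.225)<.07)
top=b&(P[...,2]>.030); body=b&(P[...,2]>.011)&(P[...,2]<.025)
print('fin',top.sum(),cv2.minAreaRect(P[top][:,:2].astype(np.float32)),P[top][:,2].mean())
print('body',body.sum(),cv2.minAreaRect(P[body][:,:2].astype(np.float32)),np.median(P[body][:,2]))
al=top|body
print('all',cv2.minAreaRect(P[al][:,:2].astype(np.float32)))
cv2.imwrite('pics/crop1.png',cv2.resize(c['pixels'][120:240,190:370,::-1],(720,480)))
```

```text
fin 38299 ((0.488594651222229, -0.22876091301441193), (0.1468103975057602, 0.038057200610637665), 22.66598129272461) 0.27806293808008065
body 1656 ((0.49052155017852783, -0.22879701852798462), (0.06806783378124237, 0.04020839184522629), 22.754581451416016) 0.016252630511553234
all ((0.48889538645744324, -0.22947905957698822), (0.14684072136878967, 0.04020839184522629), 22.75458335876465)
```

View pics/crop1.png

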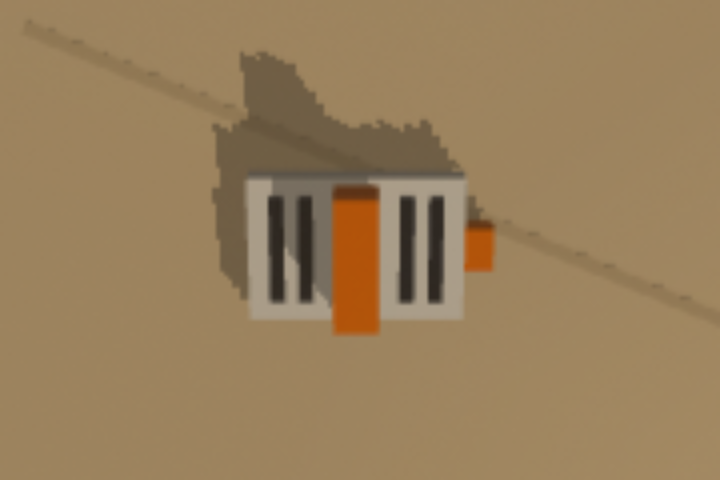

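Call:
move_arm([
  [0,0,50,0,100],
  [0,0,100,0,100],
  [0,0,150,0,100],
  [0,0,175,0,100],
  [0,0,191,0,100],
  [0,0,191,0,100],
  [0,0,191,0,100],
], newtons=40)

```text
time: 2.2
tool_pos: [0.4872, -0.2298, 0.0204]
tcp_rot: [-1.735, -2.619, 0.0]
wrist_force: [1.0, 1.1, 0.8]
width: 0.996
```

Run:
```python
from h import *
plan([.4868,-.2303,.0195],22.75)
c=cam('wrist','wrist2.png')
```

```text
tcp [ 0.4872 -0.2298  0.0204] tooly yaw 22.96 x-> [-0.39   0.921  0.   ] z [-0.  0. -1.] shift mm [-0.3 -0.5  0.9] turn 0.20964969857809024 q6 -0.89 t 2.2
```

View pics/wrist2.png

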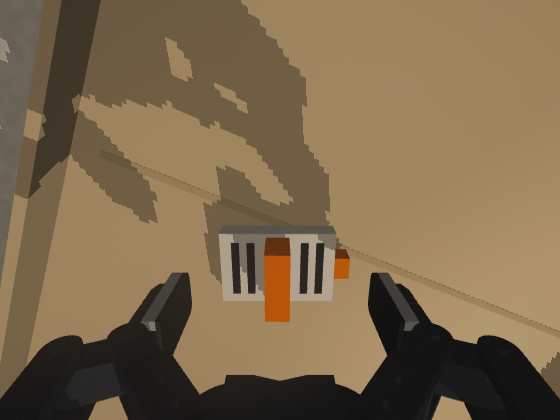

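Call:
move_arm([
  [0,0,0,0,0],
  [0,0,0,0,0],
  [0,0,0,0,0],
  [0,0,0,0,0],
  [0,0,0,0,0],
  [0,0,0,0,0],
  [0,0,0,0,0],
  [0,0,0,0,0],
], newtons=40)

```text
time: 3.05
tool_pos: [0.4876, -0.2294, 0.0207]
tcp_rot: [1.732, 2.62, 0.0]
wrist_force: [-0.8, 0.5, 4.7]
width: 0.128
```

Call:
move_arm([
  [0,0,-30,0,0],
  [0,0,-80,0,0],
  [0,0,-130,0,0],
  [0,0,-180,0,0],
  [0,0,-180,0,0],
])

```text
time: 3.55
tool_pos: [0.492, -0.2317, 0.2089]
tcp_rot: [1.724, 2.608, 0.002]
wrist_force: [1.2, -0.4, -0.0]
width: 0.127
```

Run:
```python
from h import *
plan([.512,.043,.20],-5.1)
c=cam('wrist','wrist3.png')
```

```text
tcp [ 0.492  -0.2317  0.2089] tooly yaw 23.06 x-> [-0.392  0.92  -0.012] z [ 0.013 -0.007 -1.   ] shift mm [245.  126.    7.2] turn 28.163564619357714 q6 -0.89 t 3.55
```

View pics/wrist3.png

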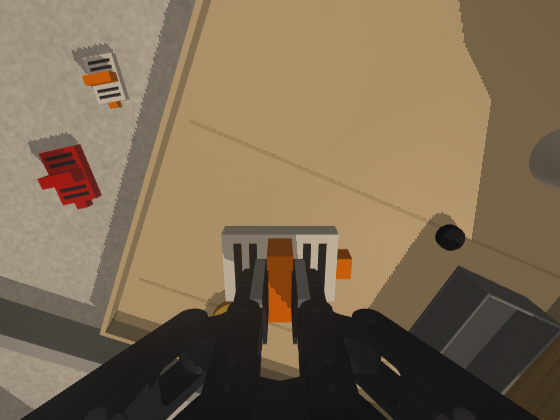

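Call:
move_arm([
  [242,130,0,28,0],
  [242,130,0,28,0],
  [242,130,0,28,0],
  [242,130,0,28,0],
  [242,130,0,28,0],
  [242,130,0,28,0],
  [242,130,0,28,0],
  [242,130,0,28,0],
  [242,130,0,28,0],
  [242,130,0,28,0],
])

```text
time: 4.6
tool_pos: [0.5116, 0.043, 0.1995]
tcp_rot: [-2.317, -2.121, 0.002]
wrist_force: [0.5, -0.3, 0.2]
width: 0.127
```

Run:
```python
from h import *
plan([.512,.043,.20],-5.1)
c=cam('wrist','wrist4.png')
v,u=np.mgrid[0:420,0:560]; P=pt(c,u,v); I=c['pixels'].astype(int)
box=(P[...,0]>.36)&(P[...,0]<.7)&(P[...,1]>.05)&(P[...,1]<.22)&(c['depth']>0)
for n,z in(('collar',.112),('deck',.091),('ledge',.102),('seatfloor',.092)):
    m=box&(abs(P[...,2]-z)<.004)
    print(n,m.sum(),cv2.minAreaRect(P[m][:,:2].astype(np.float32)),np.median(P[m][:,2]))
```

```text
tcp [0.5116 0.043  0.1995] tooly yaw -5.04 x-> [ 0.088  0.996 -0.   ] z [-0.001 -0.    -1.   ] shift mm [ 0.   0.4 -0.5] turn 0.05604871117114385 q6 0.12 t 4.6
collar 5585 ((0.5233098268508911, 0.12176921963691711), (0.07002753764390945, 0.0984322652220726), 84.73064422607422) 0.11209819589578598
deck 45292 ((0.5189293622970581, 0.127656951546669), (0.13201354444026947, 0.22904549539089203), 84.89067840576172) 0.09030651384338556
ledge 3624 ((0.5205172896385193, 0.1428351253271103), (0.09558975696563721, 0.12314588576555252), 84.9205551147461) 0.103112678797642
seatfloor 45318 ((0.5189266204833984, 0.12760044634342194), (0.13159562647342682, 0.2290496975183487), 84.9014892578125) 0.09031559177444823
```

View pics/wrist4.png

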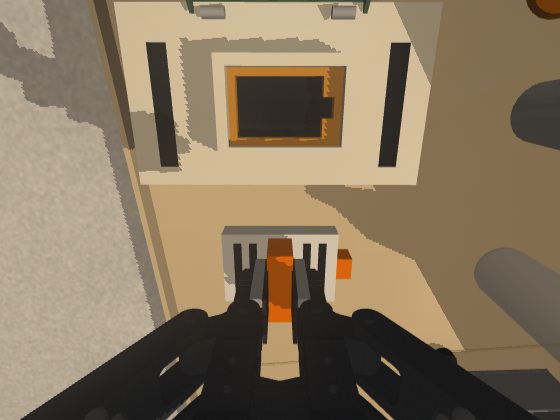

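Run:
```python
from h import *
c=dict(np.load('last_wrist.npz'))
I=c['pixels'].astype(np.uint8); h=cv2.cvtColor(I,cv2.COLOR_RGB2HSV)
def meas(m,z,n):
    k,_=cv2.findContours(m.astype(np.uint8),cv2.RETR_EXTERNAL,cv2.CHAIN_APPROX_NONE)
    k=max(k,key=cv2.contourArea)[:,0,:]
    W=onz(c,k[:,0]+0.,k[:,1]+0.,z)[:,:2]
    yaw=np.radians(-5.1);ex=np.array([np.cos(yaw),np.sin(yaw)]);ey=np.array([-ex[1],ex[0]])
    X=(W-[.52,.122])@ex*1000;Y=(W-[.52,.122])@ey*1000
    print(n,'px',k.min(0),k.max(0),'x',np.percentile(X,[0,5,50,95,100]).round(1),'y',np.percentile(Y,[0,5,50,95,100]).round(1))
w=np.zeros(I.shape[:2],bool); w[55:160,215:360]=1
dark=w&(I.max(-1)<75)
meas(dark,.1035,'hole@ledge')
amb=w&(h[...,1]>150)&(h[...,0]<25)&(I.max(-1)>75)
meas(amb|dark,.1125,'recess@rim')
cv2.imwrite('pics/crop4.png',cv2.resize(I[40:170,195:365,::-1],(784,600),interpolation=cv2.INTER_NEAREST))
# cartridge in hand
v,u=np.mgrid[0:420,0:560]; P=pt(c,u,v)
b=(v>220)&(v<310)&(u>215)&(u<360)&(P[...,2]<.205)&(P[...,2]>.16)
s=bot.read_state();M=rot(s['tcp_rot']);L=(P[b]-s['tool_pos'])@M*1000
mm=abs(L[:,2]-4)<4
print('body in tool',cv2.minAreaRect(L[mm][:,:2].astype(np.float32)),np.median(L[mm][:,2]), np.median(L[:,2]))
```

```text
hole@ledge px [237  77] [332 136] x [-31.2 -30.6   2.8  36.8  37.4] y [-19.8 -19.8   2.1  20.7  20.7]
recess@rim px [227  67] [343 145] x [-36.2 -36.    3.4  42.3  42.4] y [-25.3 -25.3   2.8  26.3  26.3]
body in tool ((-0.22641563415527344, 4.74647331237793), (41.24050521850586, 68.27288818359375), 0.4796275794506073) 4.822094553790577 4.942946032329212
```

View pics/crop4.png

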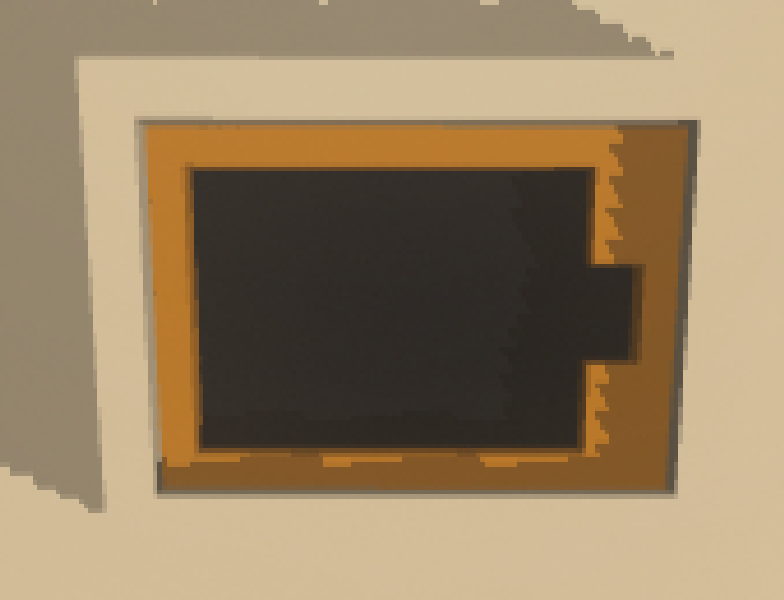

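Call:
move_arm([
  [40,0,0,0,0],
  [80,0,0,0,0],
  [80,0,30,0,0],
  [80,0,55,0,0],
  [80,0,62,0,0],
  [80,0,62,0,0],
  [80,0,62,0,0],
])

```text
time: 5.35
tool_pos: [0.5198, 0.1234, 0.1393]
tcp_rot: [2.316, 2.122, 0.002]
wrist_force: [0.3, 0.2, -0.3]
width: 0.128
```

Run:
```python
from h import *
plan([.5187,.1229,.110],-5.1); print(bot.read_state()['wrist_force'])
c=cam('side','side5.png')
cv2.imwrite('pics/side5c.png',cv2.resize(c['pixels'][190:370,160:400,::-1],(800,600)))
```

```text
tcp [0.5198 0.1234 0.1393] tooly yaw -5.02 x-> [0.087 0.996 0.   ] z [ 0.001  0.    -1.   ] shift mm [-0.6 -1.1 29.3] turn 0.08275623573172197 q6 0.27 t 5.35
[ 0.28822202  0.20154273 -0.34074017]
```

View pics/side5c.png

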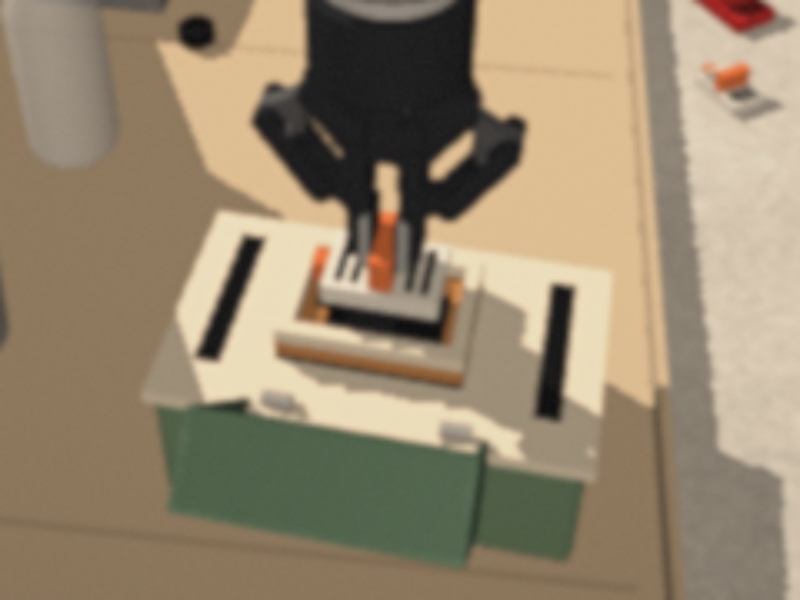

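Call:
move_arm([
  [-1,-1,4,0,0],
  [-1,-1,8,0,0],
  [-1,-1,11,0,0],
  [-1,-1,14,0,0],
  [-1,-1,16,0,0],
  [-1,-1,17,0,0],
  [-1,-1,17,0,0],
])

```text
time: 6.1
tool_pos: [0.5177, 0.1232, 0.121]
tcp_rot: [-2.315, -2.124, 0.001]
wrist_force: [-1.4, -0.3, 0.3]
width: 0.13
```

Call:
move_arm([
  [0,1,0,0,0],
  [0,1,1,0,0],
  [0,1,2,0,0],
  [0,1,3,0,0],
  [0,1,3,0,0],
])

```text
time: 6.6
tool_pos: [0.5187, 0.123, 0.1181]
tcp_rot: [-2.315, -2.123, 0.001]
wrist_force: [0.2, 0.7, -0.8]
width: 0.123
```

Call:
move_arm([
  [0,0,1,0,0],
  [0,0,2,0,0],
  [0,0,3,0,0],
  [0,0,4,0,0],
  [0,0,4,0,0],
])

```text
time: 7.1
tool_pos: [0.5187, 0.123, 0.1141]
tcp_rot: [-2.315, -2.123, 0.001]
wrist_force: [0.2, -0.3, -0.3]
width: 0.126
```

Call:
move_arm([
  [0,0,1,0,0],
  [0,0,2,0,0],
  [0,0,3,0,0],
  [0,0,3,0,0],
])

```text
time: 7.5
tool_pos: [0.5187, 0.123, 0.1111]
tcp_rot: [-2.315, -2.124, 0.0]
wrist_force: [0.0, 0.1, -0.4]
width: 0.126
```

Call:
move_arm([
  [0,0,1,0,0],
  [0,0,1,0,0],
  [0,0,2,0,0],
  [0,0,2,0,0],
])

```text
time: 7.9
tool_pos: [0.5191, 0.1231, 0.1096]
tcp_rot: [2.315, 2.123, 0.0]
wrist_force: [-1.4, -0.0, 2.0]
width: 0.13
```

Call:
move_arm([
  [0,0,0,0,30],
  [0,0,0,0,30],
  [0,0,0,0,30],
  [0,0,0,0,30],
  [0,0,-10,0,30],
  [0,0,-30,0,30],
  [0,0,-60,0,30],
  [0,0,-90,0,30],
  [0,0,-90,0,30],
])

```text
time: 8.8
tool_pos: [0.5225, 0.1237, 0.2055]
tcp_rot: [2.311, 2.12, 0.014]
wrist_force: [0.1, 0.1, 1.4]
width: 0.296
```

Run:
```python
from h import *
plan([.5187,.043,.20],-5.1)
c=cam('side','side6.png')
cv2.imwrite('pics/side6c.png',cv2.resize(c['pixels'][230:350,180:340,::-1],(800,600)))
```

```text
tcp [0.5225 0.1237 0.2055] tooly yaw -4.94 x-> [0.086 0.996 0.003] z [ 0.01   0.002 -1.   ] shift mm [-80.7   3.1   5.3] turn 0.1599530768743591 q6 0.27 t 8.8
```

View pics/side6c.png

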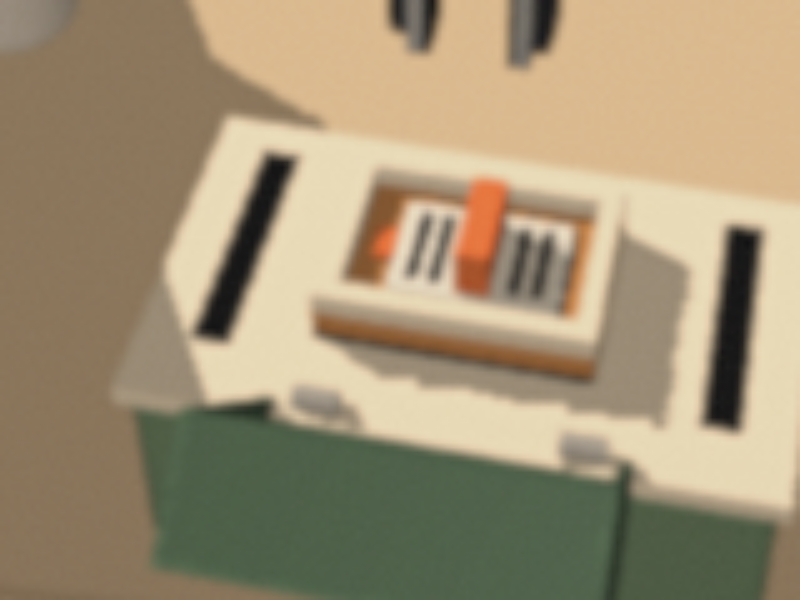

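Call:
move_arm([
  [-40,0,0,0,0],
  [-80,0,0,0,0],
  [-80,0,0,0,0],
  [-80,0,0,0,0],
  [-80,0,0,0,0],
])

```text
time: 9.35
tool_pos: [0.5117, 0.0439, 0.1987]
tcp_rot: [-2.314, -2.123, 0.001]
wrist_force: [-0.9, -0.2, -0.7]
width: 0.001
```

Run:
```python
from h import *
c=cam('wrist','wrist7.png'); plan([.5187,.043,.20],-5.1)
v,u=np.mgrid[0:420,0:560]; P=pt(c,u,v)
b=(abs(P[...,0]-.519)<.05)&(abs(P[...,1]-.1226)<.035)&(c['depth']>0)
h=cv2.cvtColor(c['pixels'],cv2.COLOR_RGB2HSV)
body=b&(h[...,1]<60)&(P[...,2]<.110)&(P[...,2]>.1)
print('body z',body.sum(),np.percentile(P[body][:,2],[5,50,95]))
fin=b&(P[...,2]>.117)&(P[...,2]<.16);print('fin z',fin.sum(),np.percentile(P[fin][:,2],[5,50,95]),P[fin].mean(0))
print('rim',np.median(P[b&(abs(P[...,2]-.1125)<.003)][:,2]))
print(cv2.minAreaRect(P[body][:,:2].astype(np.float32)))
yaw=np.radians(-5.1);ex=np.array([np.cos(yaw),np.sin(yaw)]);ey=np.array([-ex[1],ex[0]])
for n in('scene','side'):
    c=cam(n,n+'7.png');v,u=np.mgrid[0:420,0:560];P=pt(c,u,v);I=c['pixels'].astype(int)
    C=np.stack([(P[...,:2]-[.5189,.1277])@ex,(P[...,:2]-[.5189,.1277])@ey,P[...,2]],-1)*1000
    g=(I[...,1]>I[...,0]+8)&(I[...,1]>I[...,2]+2)&(C[...,1]>58)&(C[...,1]<200)&(abs(C[...,0])<90)&(C[...,2]>97)&(c['depth']>0)
    L=C[g];print(n,len(L),np.percentile(L,[1,50,99],axis=0).round(1))
    # cross-section extremes
    mid=L[abs(L[:,0])<40]; i=mid[:,1].argmax();j=mid[:,2].argmax();print('max y',mid[i].round(1),'max z',mid[j].round(1))
```

```text
tcp [0.5118 0.0441 0.1988] tooly yaw -4.9 x-> [0.085 0.996 0.   ] z [-0.001  0.    -1.   ] shift mm [-0.5  7.  -1.2] turn 0.19905668075548988 q6 0.12 t 9.4
body z 2944 [0.10396433 0.10511157 0.10629317]
fin z 1041 [0.12403024 0.12517245 0.12625397] [0.52022511 0.12279319 0.12515093]
rim 0.1121028960508272
((0.5199885964393616, 0.12239424884319305), (0.03980864956974983, 0.059843577444553375), 84.99272918701172)
scene 1369 [[-64.   71.3  97.9]
 [ 10.6 121.4 129.8]
 [ 63.5 151.9 174.2]]
max y [-40.  153.2 152. ] max z [ 37.1 125.9 175.5]
side 2979 [[-62.8 107.6 130.2]
 [ -3.4 141.3 162. ]
 [ 59.4 157.6 175.5]]
max y [-16.1 158.4 152.5] max z [-26.  127.5 176.5]
```

View pics/wrist7.png

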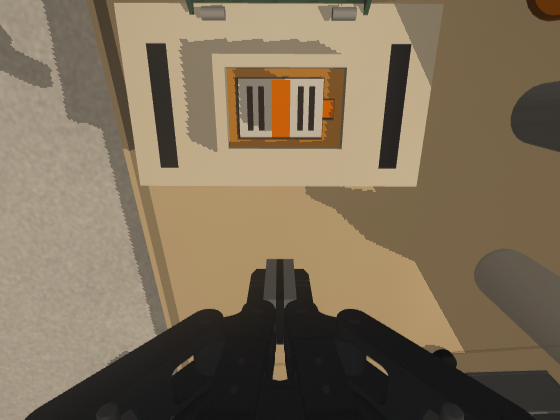

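Call:
move_arm([
  [0,0,-50,0,0],
  [40,0,-60,0,0],
  [80,0,-60,0,0],
  [130,0,-60,0,0],
  [180,0,-60,0,0],
  [230,0,-60,0,0],
  [275,0,-60,0,0],
  [275,0,-60,0,0],
  [275,0,-60,0,0],
  [275,0,-20,0,0],
  [275,0,20,0,0],
  [275,0,50,0,0],
  [275,0,60,0,0],
  [275,0,60,0,0],
  [275,0,60,0,0],
])

```text
time: 11.0
tool_pos: [0.5368, 0.3172, 0.141]
tcp_rot: [2.315, 2.122, 0.004]
wrist_force: [0.7, 0.5, 0.3]
width: -0.002
```

```bash
cat > traj.py <<'E'
from h import *
s=bot.read_state();p=np.array(s['tool_pos']);M=rot(s['tcp_rot'])
yaw=np.radians(-5.1);ex=np.array([np.cos(yaw),np.sin(yaw)]);ey=np.array([-ex[1],ex[0]])
w=(p[:2]-[.5189,.1277])*1000
cy=w@ey;cz=p[2]*1000;cx=w@ex
print('caddy pos',cx.round(1),cy.round(1),cz.round(1),'F',np.round(s['wrist_force'],1),'yaw',np.degrees(np.arctan2(M[1,1],M[0,1])).round(2),s['time'])
hy,hz=61,91
for th in [2.25,2.15,2.05,1.95,1.85,1.75,1.65,1.57,1.5,1.4,1.3,1.2,1.1,1.0,.9,.8,.7,.6,.5,.4,.3,.2,.1,0.05,0]:
    c,sn=np.cos(th),np.sin(th)
    if th>1.57: E=np.array([108*-c+43*sn,108*sn+43*c-13])
    else: E=np.array([95*-c+43*sn,95*sn+43*c])
    print(th,'tool x',(hy+E[0]+11-cy).round(0),'tool z',(-(hz+E[1]-cz)).round(0))
E
python3 traj.py
python3 - <<'E'
from h import *
c=cam('side','side8.png');cam('scene','scene8.png')
E
```

```text
caddy pos 1.0 190.4 141.0 F [0.7 0.5 0.3] yaw -4.99 11.0
2.25 tool x -17.0 tool z 6.0
2.15 tool x -23.0 tool z -4.0
2.05 tool x -30.0 tool z -13.0
1.95 tool x -38.0 tool z -21.0
1.85 tool x -47.0 tool z -29.0
1.75 tool x -57.0 tool z -36.0
1.65 tool x -67.0 tool z -41.0
1.57 tool x -75.0 tool z -45.0
1.5 tool x -82.0 tool z -48.0
1.4 tool x -92.0 tool z -51.0
1.3 tool x -102.0 tool z -53.0
1.2 tool x -113.0 tool z -54.0
1.1 tool x -123.0 tool z -54.0
1.0 tool x -133.0 tool z -53.0
0.9 tool x -144.0 tool z -51.0
0.8 tool x -154.0 tool z -48.0
0.7 tool x -163.0 tool z -44.0
0.6 tool x -172.0 tool z -39.0
0.5 tool x -181.0 tool z -33.0
0.4 tool x -189.0 tool z -27.0
0.3 tool x -196.0 tool z -19.0
0.2 tool x -203.0 tool z -11.0
0.1 tool x -209.0 tool z -2.0
0.05 tool x -211.0 tool z 2.0
0 tool x -213.0 tool z 7.0
```

View pics/scene8.png

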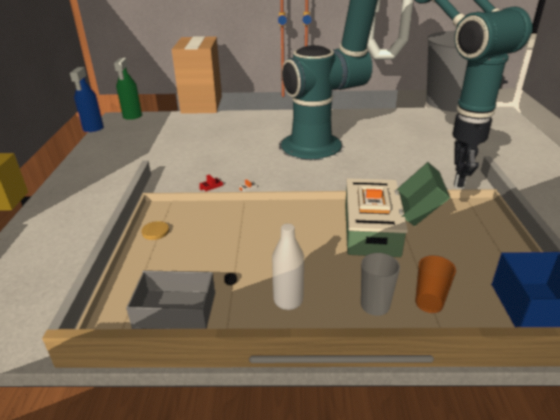

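View pics/side8.png

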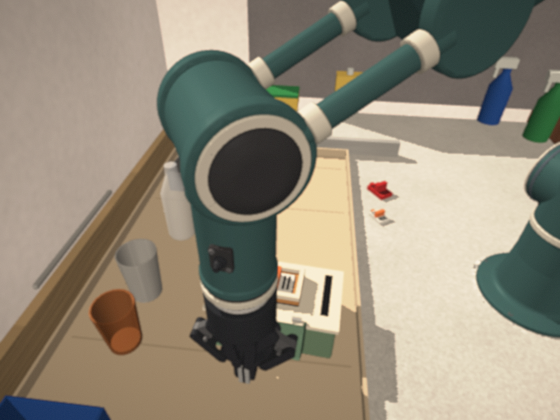

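Call:
move_arm([
  [-17,0,4,0,0],
  [-23,0,-4,0,0],
  [-30,0,-13,0,0],
  [-38,0,-21,0,0],
  [-47,0,-29,0,0],
  [-57,0,-36,0,0],
  [-67,0,-41,0,0],
  [-75,0,-45,0,0],
  [-75,0,-45,0,0],
])

```text
time: 12.0
tool_pos: [0.5291, 0.2408, 0.1846]
tcp_rot: [2.315, 2.122, -0.002]
wrist_force: [0.1, 0.0, -0.4]
width: -0.001
```

```bash
python3 traj.py
python3 - <<'E'
from h import *
c=cam('side','side9.png');cam('scene','scene9.png')
c=dict(np.load('last_scene.npz'));cv2.imwrite('pics/scene9c.png',cv2.resize(c['pixels'][100:270,320:520,::-1],(700,595)))
E
```

```text
caddy pos 0.1 113.6 184.6 F [ 0.1  0.  -0.4] yaw -5.0 12.0
2.25 tool x 60.0 tool z 50.0
2.15 tool x 54.0 tool z 40.0
2.05 tool x 46.0 tool z 31.0
1.95 tool x 38.0 tool z 22.0
1.85 tool x 30.0 tool z 15.0
1.75 tool x 20.0 tool z 8.0
1.65 tool x 10.0 tool z 2.0
1.57 tool x 1.0 tool z -1.0
1.5 tool x -5.0 tool z -4.0
1.4 tool x -15.0 tool z -7.0
1.3 tool x -26.0 tool z -9.0
1.2 tool x -36.0 tool z -11.0
1.1 tool x -46.0 tool z -11.0
1.0 tool x -57.0 tool z -10.0
0.9 tool x -67.0 tool z -8.0
0.8 tool x -77.0 tool z -4.0
0.7 tool x -87.0 tool z -0.0
0.6 tool x -96.0 tool z 4.0
0.5 tool x -104.0 tool z 10.0
0.4 tool x -112.0 tool z 17.0
0.3 tool x -120.0 tool z 24.0
0.2 tool x -126.0 tool z 33.0
0.1 tool x -132.0 tool z 41.0
0.05 tool x -134.0 tool z 46.0
0 tool x -137.0 tool z 51.0
```

View pics/scene9c.png

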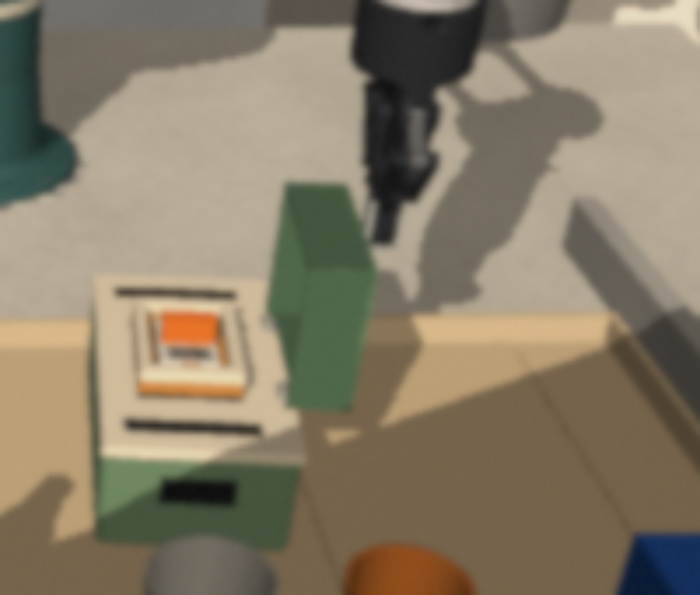

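Call:
move_arm([
  [-5,0,-4,0,0],
  [-15,0,-7,0,0],
  [-26,0,-9,0,0],
  [-36,0,-11,0,0],
  [-46,0,-11,0,0],
  [-57,0,-10,0,0],
  [-67,0,-8,0,0],
  [-77,0,-4,0,0],
  [-87,0,0,0,0],
  [-96,0,4,0,0],
  [-104,0,10,0,0],
  [-112,0,17,0,0],
  [-120,0,24,0,0],
  [-120,0,24,0,0],
])

```text
time: 13.5
tool_pos: [0.5174, 0.1219, 0.1583]
tcp_rot: [-2.315, -2.121, 0.005]
wrist_force: [0.0, 1.0, -0.2]
width: -0.003
```

```bash
python3 traj.py|head -1
python3 - <<'E'
from h import *
c=cam('scene','scene10.png')
cv2.imwrite('pics/scene10c.png',cv2.resize(c['pixels'][100:270,320:520,::-1],(700,595)))
E
```

```text
caddy pos -1.0 -5.9 158.3 F [ 0.   1.  -0.2] yaw -5.0 13.5
```

View pics/scene10c.png

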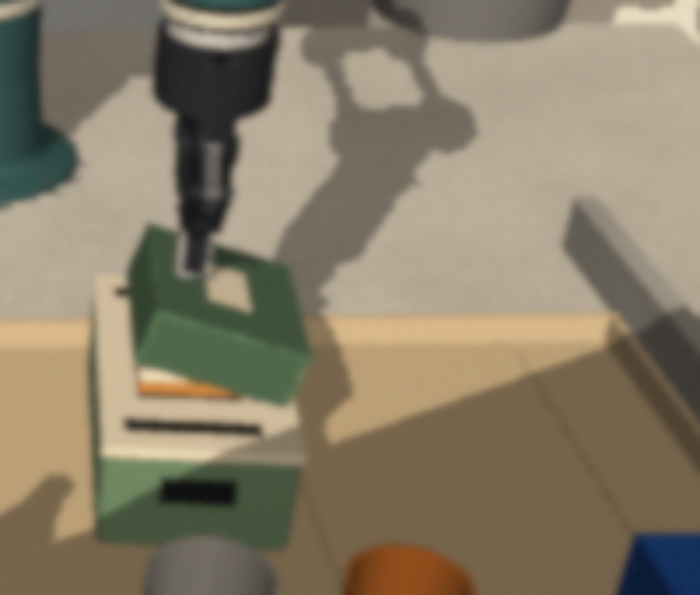

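Call:
move_arm([
  [-4,0,5,0,0],
  [-7,0,10,0,0],
  [-9,0,14,0,0],
  [-11,0,18,0,0],
  [-12,0,22,0,0],
  [-12,0,22,0,0],
])

```text
time: 14.15
tool_pos: [0.5173, 0.111, 0.1374]
tcp_rot: [-2.315, -2.123, 0.001]
wrist_force: [-0.4, 0.6, -0.6]
width: 0.004
```

Call:
move_arm([
  [0,0,1,0,0],
  [0,0,2,0,0],
  [0,0,3,0,0],
  [0,0,3,0,0],
])

```text
time: 14.55
tool_pos: [0.5179, 0.1111, 0.1353]
tcp_rot: [2.315, 2.124, 0.0]
wrist_force: [0.8, -1.0, 0.0]
width: 0.004
```

Call:
move_arm([
  [0,0,1,0,0],
  [0,0,1,0,0],
  [0,0,2,0,0],
  [0,0,2,0,0],
])

```text
time: 14.95
tool_pos: [0.518, 0.1111, 0.1335]
tcp_rot: [2.315, 2.123, 0.0]
wrist_force: [0.1, 0.0, 2.6]
width: -0.0
```

Call:
move_arm([
  [0,0,1,0,0],
  [0,0,1,0,0],
  [0,0,1,0,0],
])

```text
time: 15.25
tool_pos: [0.5181, 0.111, 0.1334]
tcp_rot: [2.315, 2.123, 0.0]
wrist_force: [-2.4, -0.8, 7.5]
width: 0.006
```

Call:
move_arm([
  [0,0,1,0,0],
  [0,0,1,0,0],
  [0,0,-10,0,0],
  [0,0,-50,0,0],
  [0,0,-90,0,0],
  [-50,0,-110,0,0],
  [-100,0,-110,0,0],
  [-150,0,-110,0,0],
  [-200,0,-110,0,0],
  [-200,0,-110,0,0],
  [-200,0,-110,0,0],
  [-200,0,-110,0,0],
])

```text
time: 16.45
tool_pos: [0.5006, -0.0874, 0.2421]
tcp_rot: [-2.315, -2.123, -0.001]
wrist_force: [-1.3, 0.4, 0.5]
width: -0.0
```

Run:
```python
from h import *
for n in('scene','side'):
    c=cam(n,n+'11.png');v,u=np.mgrid[0:420,0:560];P=pt(c,u,v);I=c['pixels'].astype(int)
    yaw=np.radians(-5.1);ex=np.array([np.cos(yaw),np.sin(yaw)]);ey=np.array([-ex[1],ex[0]])
    C=np.stack([(P[...,:2]-[.5189,.1277])@ex,(P[...,:2]-[.5189,.1277])@ey,P[...,2]],-1)*1000
    g=(I[...,1]>I[...,0]+8)&(abs(C[...,0])<50)&(C[...,1]>-40)&(C[...,1]<45)&(C[...,2]>122)&(C[...,2]<160)
    L=C[g];A=np.c_[L[:,1],L[:,0],np.ones(len(L))];k=np.linalg.lstsq(A,L[:,2],rcond=None)[0]
    print(n,len(L),'slope y',k[0],'z mid',k[2],'angle deg',-np.degrees(np.arctan(k[0])))
s=bot.read_state();print(s['tool_pos'],s['time'])
```

```text
scene 570 slope y 0.002725137136941823 z mid 133.75999625702525 angle deg -0.1561384700277543
side 1747 slope y -0.0008195595544819741 z mid 134.53758638231014 angle deg 0.046957293018049635
[ 0.50073505 -0.08674413  0.24212928] 16.55
```

View pics/scene11.png

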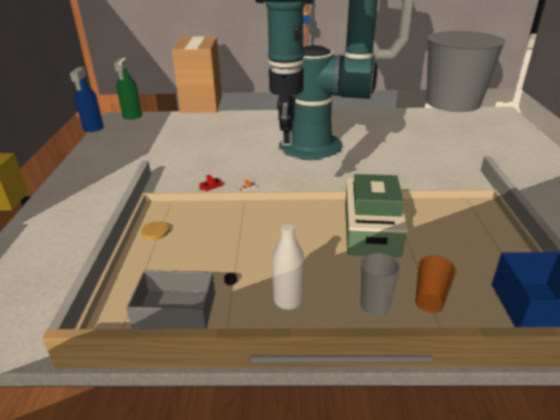

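View pics/side11.png

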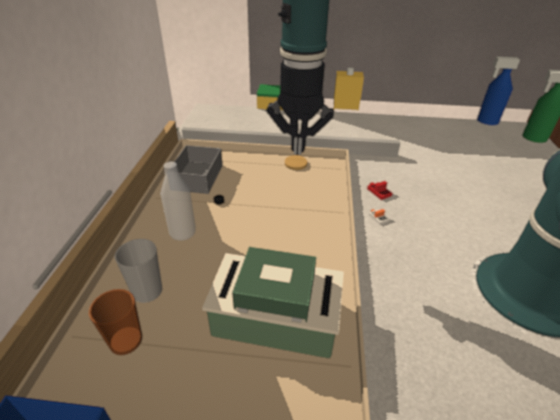

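The lid is flat: its slope is within 0.2° in both views and its top sits at 134 mm. It is shut at scene pixel (378,195), and nothing else has moved. Handing in.

```bash
python3 -c "
from workcell import bot
print(bot.finish_job())"
```

```text
the job is handed in; nothing more can be done
None
```

The cartridge is seated in the caddy, the lid is shut over it, and the job is handed in, at about 16.5 s of the 72 s allowed.

- **Cartridge:** I picked the larger white-and-orange one on the tray by its fin and left the red one and the small one alone. I lined it up with the collar as seen from the wrist camera. It went past the ledge height into the keyed seat without resistance, so no shuffling was needed. It touched the floor with about 2 N, and then I let go.
- **Seating check:** the body top was 7 mm below the rim, which is the fully seated depth, with the key in its slot.
- **Lid:** I swung it over from behind with the shut fingertips and pressed it lightly onto its stop. The last force I read was about 7.5 N, at the expected height. I then pressed about 1 mm further without a reading before drawing back.
- **Last look:** the lid's slope was within 0.2° of flat in both the scene and side views, with its top at about 134 mm. The jar lid, cap, bottle, tin and the orange-brown tumbler, which I took to be the jar, looked unmoved. The robot was clear of everything. No check failed or disagreed.

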